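Put the three-fin spacer comb away in its finned rack

TASK

Put the lie gauge's three-fin spacer comb (blue handle) away in the finned rack with the blue base: its fins go down into the three gaps between the rack's four fins, middle fin in the middle gap, fin ends about level with the rack's fin ends, resting fully down on the base. Keep hold of it until it is down between the fins, rather than dropping it in, then let go. Leave the six-fin comb (yellow handle) where it stands; it does not fit.

Things in the scene. Friction and masses are not known exactly. Their poses are not given: they have to be found in the camera images.
- comb3_grip (a point): Centre of the blue handle (16 x 60 x 44 mm) of the loose three-fin comb, 0.28 kg, 100 mm tall, 78 mm above its lower edge. x along the fins, y across, z up. Below: dark plate 30 x 84 x 8 mm, its top 22 mm below this point; under it three aluminium fins at y = -36, 0, 36 mm, 70 mm long, 6 mm thick, 48 mm clear below the plate, lower edges rounded. Same after a half turn.
- rack_seat (a point): Centre of the fixed rack's blue base (90 x 146 mm), on its upper face, 10 mm above the table. x along the fins, y across, z up. Four aluminium fins at y = -54, -18, 18, 54 mm: 70 mm long, 6 mm thick, 45 mm tall, open ends. Gaps 30 mm wide at y = -36, 0, 36 mm: 12 mm play each side of the comb's fins. With the comb fully down its handle centre is 78 mm above this point.
- comb6_grip (a point): Centre of the yellow handle of the loose six-fin comb, to be left standing. Same handle, plate, axes and heights as the three-fin comb, 84 x 70 x 100 mm, but six fins 5 mm thick and 15 mm apart, too close for the rack.
Mind the look-alikes: they are no part of the job. Leave any green look-alike of the part that bears rack_seat alone.

How it is judged:
By the outcome, as a careful person would: the job done as asked, in the order asked, and still so for the second after the job is handed in, with the robot touching nothing.
It also fails if it takes over 35 s, if anything falls off the work surface, if the arm or the gripper's body presses on something with over 40 N, if the wrist force passes 120 N, or if a joint passes its speed limit or range.

ROBOT

A 7-joint arm with a two-finger parallel gripper is mounted at the origin on a cart in front of the work surface, level with it; the furniture and walls round the work are solid. World frame = base frame: x ahead of the robot, y to its left, z up, the work surface at z = 0. Lengths are in m, angles in rad, forces in N, time in s.
With the tool pointing down it reaches from about 0.4 to 0.75 m from the base axis. Payload 19.5 kg.
Tool frame: the origin (TCP) lies at the very end of the fingers, on their centre line; the grasp point (between the pads) lies 19 mm behind it; z points along the fingers, y is the direction in which the jaws open and shut (so a half turn about z gives the same grasp; the last joint's range is limited). The gripper opens to 85 mm and grips with 20 to 120 N. Pads are 22 mm wide; open, the fingers measure 114 mm over their backs; the gripper's body (76 mm by 85 mm) begins 54 mm behind the grasp point. The pads swing forward as they close: fully open they stand 13 mm farther back than shut.
Start: joints at [1.258, 0.707, -0.028, 1.485, 0.022, 0.951, -0.075], TCP at [0.154, -0.554, 0.231] pointing down, gripper open.
Joint ranges: [-2.71, 2.71], [-0.32, 2.16], [-1.57, 1.52], [0, 2.45], [-1.46, 4.6], [0, 2.02], [-2.83, 2.83]. Speed limits (rad/s): [1.89, 1.89, 2.57, 2.57, 3.01, 3.01, 3.01].

INTERFACE

Orientations are given as a rotation vector (axis times angle).
In Python, from cell import robot, vision gives the robot as it stands.
- The arm moves only by the shell command python3 -m jog 'ROWS'. ROWS is JSON, a list of rows, each a list of 5 numbers: the opening, from 0 (shut) to 1 (fully open), then the shift along the tool's x, y, z in cm, then the turn about the tool's z in degrees. A call has 1 to 8 rows; each row shifts and turns the commanded pose from where the row before left it, along the tool's axes as they then stand; what a row does not reach is not made up. A row lasts 1/10 s, in which the tool goes at most 50 mm and 8.59 degrees, less where a joint would pass 70% of its speed; a pose out of reach is approached as far as the arm can. A call is refused whole if a number of a shift passes 5 or a number of a turn 8.59, either way. A call with a gripper value outside its range is refused whole. The fingers move at their own pace and stop on an object; the grip force is fixed at half the most. Time passes only in rows, so rows that do not move let the fingers close. It gives the time, the measured TCP pose, the force and the opening at its end, in the units of the state.
- robot.get_state(): the state, without advancing time (a new reading comes with each control period).
- vision.snapshot(name): name is "scene" or "top" or "wrist"; returns the picture (420x560x3 uint8, red, green, blue); there is no depth.
- vision.get_calibration(name): a dict with "mtx" (3x3 intrinsics, pixels), "R" (3x3) and "t" (3): a world point X has camera coordinates R X + t. Camera axes: x right, y down, z forward; pixel columns grow to the right and rows downward; lengths in m; the calibration is good to about 2 mm. A picture is of the moment at which its call begins: read the wrist's pose just before it. get_calibration takes no time and is no camera call; for the wrist camera it gives the pose at the moment of the call.
- robot.close_job(): hands the job in, once; it reports no verdict.
Trained networks look in the newest picture that a camera, given by its name, has taken for a name from the list of things; names that differ only in an ending like _2 or _b are one class to them, and where a whole thing is asked for, a point or a joint stands for the part that bears it (a point fixed in the world has none). Each returns a list of dicts, best first, with "score" (0 to 1); they miss things now and then, are a little off and sometimes report something else, mostly with a low value. They report only what shows in the picture. A call takes as long as a camera call. They do not tell look-alikes from the thing itself.
- vision.boxes_of(camera, target): "box" ([left, top, width, height] in pixels, round what is visible of it).
- vision.pinpoint(camera, target): "uv" ([column, row] in pixels: a listed point, or the origin of a listed thing).
The state is a dict: "time_s": time; "q": joint angles; "dq": joint speeds; "effort": joint torques, N m; "eef_pos": TCP position; "eef_rot": TCP orientation; "contact_force": force on the tool from outside, world axes, zero at the start; "ft_torque": the same for the moment, N m; "gripper_width": finger opening in m.
Only numpy, scipy, OpenCV 4.12 (cv2) and the standard library are available. Lean on these libraries where they do the work, as an engineer would, in place of code of your own. Each camera call takes 0.05 s, during which the arm holds its last target. There are 200 camera calls.

## Working session

There is one attempt and no reset: what is moved stays moved. The work goes in short steps, Python scripts to look and compute and a shell command to move; the robot and the scene stay as the last step left them, time stands still between calls to the robot, and variables do not carry over. Pictures are saved under pics/ and viewed, about 8 in all and at most 12, crops included, and the job is handed in when it is done.

```bash
mkdir -p pics; ls; python3 - <<'E'
from cell import robot, vision
import cv2,numpy as np
s=robot.get_state(); print(s['time_s'],s['eef_pos'],s['eef_rot'],s['gripper_width'])
ims=[]
for c in('scene','top'):
    im=vision.snapshot(c); cv2.imwrite(f'pics/{c}0.png',im[:,:,::-1])
    k=vision.get_calibration(c); print(c,np.round(k['mtx'],1).tolist(),np.round(-k['R'].T@k['t'],3))
    for t in('comb3_grip','rack_seat','comb6_grip'):
        print(c,t,[(np.round(d['uv']).tolist(),round(d['score'],2)) for d in vision.pinpoint(c,t)])
print(robot.get_state()['time_s'])
E
```

```text
pics
0.0 [ 0.15373302 -0.55381603  0.23084304] [-3.11184124e+00 -4.23869563e-01  3.00516690e-04] 0.0852330186316278
scene [[448.4, 0.0, 276.8], [0.0, 448.4, 209.4], [0.0, 0.0, 1.0]] [-0.029  0.461  0.797]
scene comb3_grip [([148.0, 263.0], 0.65), ([250.0, 259.0], 0.34)]
scene rack_seat [([400.0, 201.0], 0.94), ([247.0, 260.0], 0.6)]
scene comb6_grip [([317.0, 169.0], 0.74)]
top [[385.9, 0.0, 278.3], [0.0, 385.9, 206.7], [0.0, 0.0, 1.0]] [0.306 0.066 1.038]
top comb3_grip [([161.0, 179.0], 0.74)]
top rack_seat [([391.0, 242.0], 0.86), ([237.0, 213.0], 0.56)]
top comb6_grip [([345.0, 177.0], 0.9)]
0.4
```

View pics/top0.png

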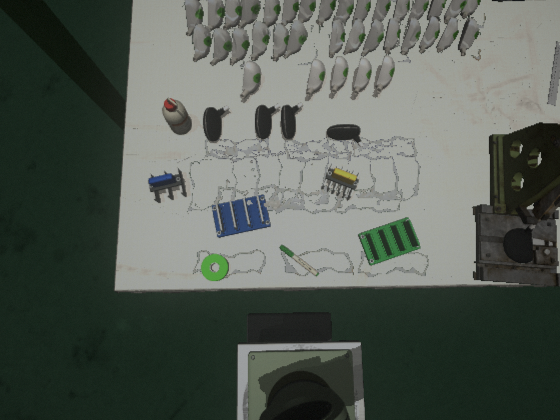

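View pics/scene0.png

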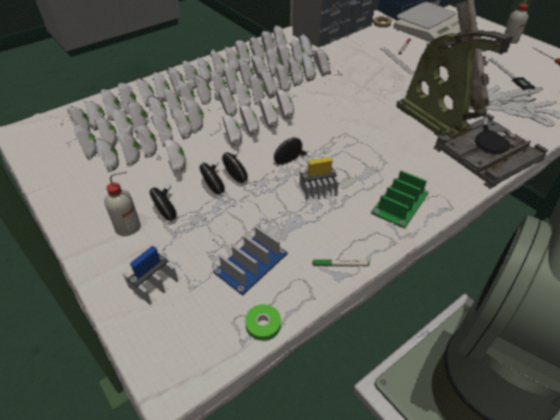

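The pictures show the following:
- **Three-fin comb:** blue handle, top (161,180), scene (148,263).
- **Rack candidates:** blue base at top (241,215), scene (250,260), and green base at top (390,242), scene (400,201). The blue one fits the description; the green one is the look-alike, although the network scores it higher.
- **Six-fin comb:** yellow handle, top (342,176).

I'll triangulate and confirm in one crop.

```bash
cat > h.py <<'E'
import numpy as np,cv2
from cell import robot,vision
def ray(k,uv):
    d=k['R'].T@np.linalg.solve(k['mtx'],[uv[0],uv[1],1.]); return -k['R'].T@k['t'],d/np.linalg.norm(d)
def atz(k,uv,z):
    c,d=ray(k,uv); return c+d*(z-c[2])/d[2]
def tri(obs):
    A=np.zeros((3,3));b=np.zeros(3)
    for k,uv in obs:
        c,d=ray(k,uv);P=np.eye(3)-np.outer(d,d);A+=P;b+=P@c
    X=np.linalg.solve(A,b); return X,[np.linalg.norm(np.cross(X-ray(k,u)[0],ray(k,u)[1])) for k,u in obs]
def proj(k,X):
    p=k['mtx']@(k['R']@np.asarray(X)+k['t']); return p[:2]/p[2]
def bluerects(im,amin=40):
    h=cv2.cvtColor(im,cv2.COLOR_RGB2HSV); m=cv2.inRange(h,(100,110,40),(128,255,255))
    m2=cv2.morphologyEx(m,cv2.MORPH_CLOSE,np.ones((5,5)))
    n,l,st,ce=cv2.connectedComponentsWithStats(m2)
    return m,[(st[i].tolist(),ce[i],cv2.minAreaRect(np.argwhere(l==i)[:,::-1].astype(np.float32))) for i in range(1,n) if st[i][4]>amin]
E
python3 - <<'E'
from h import *
T=vision.get_calibration('top');S=vision.get_calibration('scene')
for n,a,b in(('comb3',(161,179),(148,263)),('rack',(237,213),(247,260)),('c6',(345,177),(317,169)),('green',(391,242),(400,201))):
    print(n,*[np.round(x,3) for x in tri([(T,a),(S,b)])])
im=cv2.imread('pics/top0.png')[:,:,::-1].copy()
for st,ce,r in bluerects(im)[1]:
    print(st,ce.round(1))
    z=.09 if st[4]<900 else .01
    print(np.round([atz(T,p,z)[:2] for p in cv2.boxPoints(r)],3).tolist(), atz(T,r[0],z).round(3))
cv2.imwrite('pics/crop.png',cv2.resize(im[160:250,130:290,::-1],None,fx=5,fy=5,interpolation=cv2.INTER_CUBIC))
print(proj(T,robot.get_state()['eef_pos']))
k=vision.get_calibration('wrist');print(k['mtx'][0,0],-k['R'].T@k['t'],k['R'].round(2).tolist())
E
```

```text
comb3 [0.563 0.344 0.077] [0.004 0.004]
rack [0.485 0.157 0.017] [0.001 0.001]
c6 [ 0.573 -0.124  0.066] [0.006 0.006]
green [ 0.406 -0.251  0.01 ] [0.004 0.004]
[149, 174, 23, 10, 123] [159.9 178.2]
[[0.565, 0.376], [0.579, 0.32], [0.566, 0.317], [0.552, 0.372]] [0.565 0.346 0.09 ]
[213, 195, 57, 42, 1515] [242.3 215.7]
[[0.508, 0.229], [0.537, 0.088], [0.452, 0.071], [0.424, 0.21]] [0.48 0.15 0.01]
[581.8125385 352.7113533]
358.88452021360416 [ 0.22032143 -0.53590878  0.37443803] [[0.27, -0.96, 0.0], [-0.93, -0.26, 0.27], [-0.26, -0.07, -0.96]]
```

View pics/crop.png

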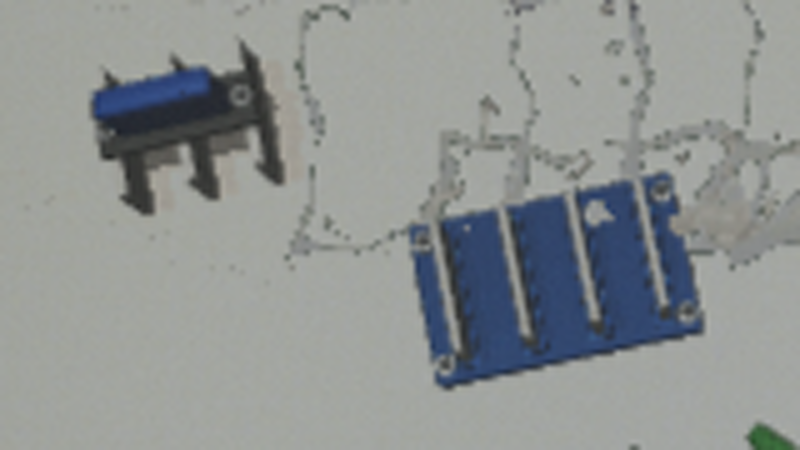

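The crop confirms it: the blue-handled comb at top (160,178) has three fins, and the blue base at (242,215) has four fins. Comb yaw is about 14° and rack yaw about 11.6°. Next I'll check the clearance of the arc against the bracket and predict where the rows end up.

```bash
cat >> h.py <<'E'
from scipy.spatial.transform import Rotation as Ro
def sim(rows,p,R,show=True):
    for r in rows:
        p=p+R@(np.array(r[1:4])/100); R=R@Ro.from_euler('z',r[4],degrees=True).as_matrix()
        if show: print(p.round(3),'r%.3f az%.0f yaw_y%.1f'%(np.hypot(*p[:2]),np.degrees(np.arctan2(p[1],p[0])),np.degrees(np.arctan2(R[1,1],R[0,1]))))
    return p,R
def now():
    s=robot.get_state(); return np.array(s['eef_pos']),Ro.from_rotvec(s['eef_rot']).as_matrix()
E
python3 - <<'E'
from h import *
S=vision.get_calibration('scene');T=vision.get_calibration('top')
for uv in((437,150),(487,180),(400,103),(447,132)): print('S',uv,atz(S,uv,.03).round(3))
for z in(.03,.2):print('T',z,[atz(T,u,z)[:2].round(3) for u in((475,205),(475,275),(490,135),(490,200))])
p,R=now()
p,R=sim([[1,4.6,-.8,-.4,-5]]*8,p,R)
print();p,R=sim([[1,4.8,.6,0,-5]]*8,p,R)
E
```

```text
S (437, 150) [ 0.468 -0.455  0.03 ]
S (487, 180) [ 0.315 -0.458  0.03 ]
S (400, 103) [ 0.683 -0.548  0.03 ]
S (447, 132) [ 0.502 -0.541  0.03 ]
T 0.03 [array([ 0.497, -0.481]), array([ 0.312, -0.46 ]), array([ 0.694, -0.545]), array([ 0.51 , -0.523])]
T 0.2 [array([ 0.465, -0.389]), array([ 0.311, -0.371]), array([ 0.629, -0.442]), array([ 0.476, -0.424])]
[ 0.196 -0.534  0.235] r0.569 az-70 yaw_y-69.5
[ 0.236 -0.51   0.239] r0.562 az-65 yaw_y-64.5
[ 0.274 -0.483  0.243] r0.556 az-60 yaw_y-59.5
[ 0.31  -0.453  0.247] r0.549 az-56 yaw_y-54.5
[ 0.343 -0.42   0.251] r0.542 az-51 yaw_y-49.5
[ 0.372 -0.384  0.255] r0.535 az-46 yaw_y-44.5
[ 0.399 -0.345  0.259] r0.528 az-41 yaw_y-39.5
[ 0.422 -0.305  0.263] r0.521 az-36 yaw_y-34.5

[ 0.454 -0.269  0.263] r0.528 az-31 yaw_y-29.5
[ 0.483 -0.23   0.263] r0.535 az-25 yaw_y-24.5
[ 0.508 -0.189  0.263] r0.542 az-20 yaw_y-19.5
[ 0.53  -0.145  0.263] r0.550 az-15 yaw_y-14.5
[ 0.548 -0.1    0.263] r0.557 az-10 yaw_y-9.5
[ 0.562 -0.054  0.263] r0.564 az-5 yaw_y-4.5
[ 0.571 -0.007  0.263] r0.571 az-1 yaw_y0.5
[0.577 0.041 0.263] r0.578 az4 yaw_y5.5
```

```bash
python3 -m jog '[[1,4.2,-2,-1,-5],[1,4.2,-2,-1,-5],[1,4.2,-2,-1,-5],[1,4.6,-1,0,-5],[1,4.6,-0.5,0,-5],[1,4.6,0,0,-5],[1,4.8,0.5,0,-5],[1,4.8,0.5,0,-5]]'; python3 -c "
from h import *
p,R=now();print(p,R[:,1]);p,R=sim([[1,4.8,1,0,-5]]*8,p,R)"
```

```text
time_s: 1.2
eef_pos: [0.4276, -0.2954, 0.2614]
eef_rot: [2.777, 1.467, 0.0]
contact_force: [-0.4, -0.1, 0.6]
gripper_width: 0.0854
[ 0.42756028 -0.29538499  0.26141214] [ 8.26094212e-01 -5.63531888e-01  4.05791895e-04]
[ 0.463 -0.261  0.261] r0.532 az-29 yaw_y-29.3
[ 0.495 -0.224  0.261] r0.544 az-24 yaw_y-24.3
[ 0.524 -0.185  0.261] r0.556 az-19 yaw_y-19.3
[ 0.549 -0.143  0.261] r0.568 az-15 yaw_y-14.3
[ 0.571 -0.099  0.261] r0.579 az-10 yaw_y-9.3
[ 0.588 -0.053  0.261] r0.591 az-5 yaw_y-4.3
[ 0.602 -0.006  0.261] r0.602 az-1 yaw_y0.7
[0.611 0.042 0.261] r0.613 az4 yaw_y5.7
```

```bash
python3 -m jog '[[1,4.8,0.4,0,-5],[1,4.8,0.4,0,-5],[1,4.8,0.4,0,-5],[1,4.8,0.4,0,-6],[1,4.8,0.4,0,-6],[1,4.8,0.4,0,-6],[1,4.8,0.4,0,-6],[1,4.8,0.4,0,-6]]'; python3 -m jog '[[1,4.8,0,0,-3],[1,4.8,0,0,0],[1,4.8,0,0,0],[1,4.5,0,0,0],[1,0,0,0,0]]'; python3 - <<'E'
from h import *
s=now();print(s[0],np.degrees(np.arctan2(s[1][1,1],s[1][0,1])))
k=vision.get_calibration('wrist');im=vision.snapshot('wrist');cv2.imwrite('pics/w1.png',im[:,:,::-1])
print(-k['R'].T@k['t'])
print([(np.round(d['uv']).tolist(),round(d['score'],2)) for d in vision.pinpoint('wrist','comb3_grip')], proj(k,[.565,.346,.078]))
for st,ce,r in bluerects(im)[1]:
    print(st,r);print(np.round([atz(k,p,.1) for p in cv2.boxPoints(r)],3).tolist())
np.savez('w1.npz',**k)
E
```

```text
time_s: 2.0
eef_pos: [0.558, 0.0572, 0.2612]
eef_rot: [2.004, 2.42, 0.0]
contact_force: [0.6, -0.3, -0.6]
gripper_width: 0.0857
time_s: 2.5
eef_pos: [0.5137, 0.2457, 0.2614]
eef_rot: [-1.934, -2.473, -0.003]
contact_force: [0.7, -1.3, 0.3]
gripper_width: 0.0855
[0.51365834 0.24571971 0.26137242] 13.948667354440866
[0.49651889 0.31229568 0.40483396]
[([361.0, 89.0], 0.77)] [363.39669368  88.69916895]
[354, 49, 25, 78, 1435] ((365.67449951171875, 87.51414489746094), (19.961517333984375, 77.79873657226562), 4.635463714599609)
[[0.56, 0.314, 0.1], [0.548, 0.372, 0.1], [0.563, 0.374, 0.1], [0.577, 0.317, 0.1]]
[193, 182, 78, 118, 3817] ((229.78150939941406, 240.38978576660156), (78.07100677490234, 114.35199737548828), 2.321530342102051)
[[0.456, 0.126, 0.1], [0.441, 0.236, 0.1], [0.507, 0.249, 0.1], [0.529, 0.141, 0.1]]
```

View pics/w1.png

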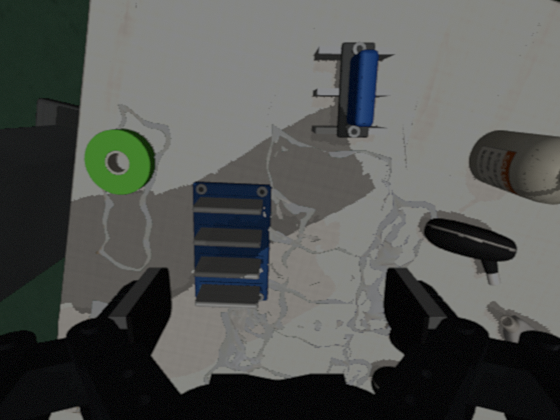

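Wrist view: comb at (360,88), blue rack at (232,243), no obstacles close to the comb. I'll move nearer for a second look before descending.

```bash
python3 -m jog '[[1,1,3.6,-0.5,0.7],[1,1,3.6,1,0.7],[1,2,0,4,0],[1,1,0,3,0],[1,0,0,0,0],[1,0,0,0,0]]'; python3 - <<'E'
from h import *
p,R=now();print(p,np.degrees(np.arctan2(R[1,1],R[0,1])))
k=vision.get_calibration('wrist');im=vision.snapshot('wrist');cv2.imwrite('pics/w2.png',im[:,:,::-1])
u=[(np.round(d['uv']).tolist(),round(d['score'],2)) for d in vision.pinpoint('wrist','comb3_grip')];print(u, proj(k,[.565,.346,.078]))
k1=np.load('w1.npz');X,e=tri([(k1,(361,89)),(k,u[0][0])]);print('grip',X.round(4),np.round(e,4))
for st,ce,r in bluerects(im,600)[1]:
    print(st,r);c=np.array([atz(k,q,.1) for q in cv2.boxPoints(r)]);print(c.round(3).tolist(),c.mean(0))
print('delta tool (cm) to X:',(R.T@(X-p)*100).round(2))
E
```

```text
time_s: 3.2
eef_pos: [0.5762, 0.3035, 0.1873]
eef_rot: [1.976, 2.442, 0.0]
contact_force: [0.6, 0.3, 0.4]
gripper_width: 0.0854
[0.57616989 0.30346458 0.18733761] 12.037327121913926
[([272.0, 144.0], 0.67)] [274.82940873 144.67046559]
grip [0.5632 0.3457 0.0762] [0.0003 0.0003]
[258, 101, 27, 94, 2213] ((270.9772644042969, 147.4351043701172), (93.0337142944336, 25.06983184814453), 89.16968536376953)
[[0.549, 0.372, 0.1], [0.564, 0.375, 0.1], [0.577, 0.318, 0.1], [0.561, 0.314, 0.1]] [0.56284296 0.3449565  0.1       ]
[103, 245, 99, 127, 2849] ((152.76107788085938, 307.91595458984375), (132.0402374267578, 91.33059692382812), 86.18592071533203)
[[0.463, 0.257, 0.1], [0.524, 0.274, 0.1], [0.546, 0.169, 0.1], [0.478, 0.149, 0.1]] [0.50273769 0.2121982  0.1       ]
delta tool (cm) to X: [ 4.4  -0.39 11.11]
```

View pics/w2.png

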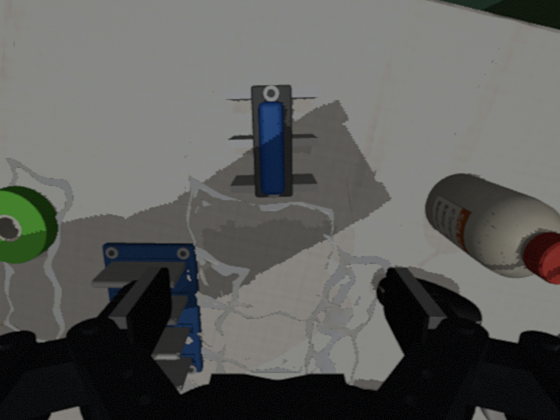

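The handle height triangulates to 76 mm, against 78 in the text, and the tool is aligned to within about 0.5°. Now the grasp.

```bash
python3 -m jog '[[1,4.3,-0.4,0,0],[1,0,0,4,0],[1,0,0,4,0],[1,0,0,4,0],[1,0,0,0,0],[0,0,0,0,0],[0,0,0,0,0],[0,0,0,0,0]]'; python3 -m jog '[[0,0,0,0,0],[0,0,0,0,0],[0,0,0,0,0]]'
```

```text
time_s: 4.1
eef_pos: [0.5634, 0.3464, 0.0687]
eef_rot: [1.975, 2.442, 0.005]
contact_force: [0.2, 0.7, -0.5]
gripper_width: 0.044
time_s: 4.4
eef_pos: [0.5627, 0.3461, 0.0672]
eef_rot: [1.975, 2.443, 0.001]
contact_force: [-0.9, -2.5, 8.4]
gripper_width: 0.0153
```

Gripped, with the opening at 15.3 mm. I'll lift it and refine the rack pose from the saved pictures in the same turn.

```bash
python3 -m jog '[[0,0,0,-3,0],[0,0,0,-4,0],[0,0,0,-4,0],[0,-2,0,-3,0],[0,-4,-1,0,0],[0,0,0,0,0]]'; python3 - <<'E'
from h import *
k1=np.load('w1.npz');T=vision.get_calibration('top')
for n,k,f in(('w1',k1,'w1'),('top',T,'top0')):
    im=cv2.imread(f'pics/{f}.png')[:,:,::-1].copy(); m,rs=bluerects(im,100)
    st,ce,r=max(rs,key=lambda a:a[0][4])
    x,y,w,h=st[:4]; mm=np.zeros_like(m); mm[y:y+h,x:x+w]=m[y:y+h,x:x+w]
    pts=np.argwhere(mm>0)[:,::-1]
    P=np.array([atz(k,q,.01)[:2] for q in pts],np.float32)*1000
    R=cv2.minAreaRect(P);print(n,R);print(cv2.boxPoints(R).round(1).tolist())
p,R=now();print(p,np.degrees(np.arctan2(R[1,1],R[0,1])))
k=vision.get_calibration('wrist');im=vision.snapshot('wrist');cv2.imwrite('pics/w3.png',im[:,:,::-1]);np.savez('w3.npz',**k)
E
```

```text
time_s: 5.0
eef_pos: [0.5665, 0.2798, 0.2073]
eef_rot: [1.979, 2.436, -0.002]
contact_force: [-0.3, 0.6, -3.8]
gripper_width: 0.0155
w1 ((481.21905517578125, 151.38954162597656), (87.5030746459961, 143.194091796875), 11.429610252380371)
[[424.1000061035156, 212.89999389648438], [452.5, 72.5], [538.2999877929688, 89.9000015258789], [509.8999938964844, 230.1999969482422]]
top ((480.14666748046875, 149.26197814941406), (86.76801300048828, 142.50381469726562), 11.531641006469727)
[[423.3999938964844, 210.39999389648438], [451.8999938964844, 70.80000305175781], [536.9000244140625, 88.0999984741211], [508.3999938964844, 227.6999969482422]]
[0.56650743 0.27975648 0.20734131] 11.836762422642352
```

View pics/w3.png

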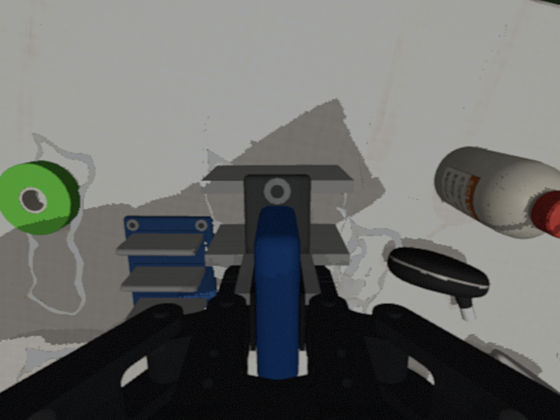

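The rack pose agrees in two views: (0.481, 0.1505), yaw 11.5°. The comb sits straight in the grip, with its handle at (278,300). I'll move it above the rack.

```bash
python3 -m jog '[[0,-2.7,-2.7,0,0.3],[0,-2.7,-2.8,0,0],[0,-2.7,-2.7,0,0],[0,-2.8,-2.8,0,0],[0,0,0,3,0],[0,0,0,3,0],[0,0,0,0,0],[0,0,0,0,0]]'; python3 - <<'E'
from h import *
p,R=now();print(p,np.degrees(np.arctan2(R[1,1],R[0,1])),'delta cm',(R.T@(np.array([.481,.1505,.077])-p)*100).round(2))
S=vision.get_calibration('scene');im=vision.snapshot('scene')
c=proj(S,[.481,.15,.06]).astype(int);print(c)
w=cv2.resize(im[c[1]-70:c[1]+50,c[0]-80:c[0]+80],None,fx=5,fy=5,interpolation=cv2.INTER_CUBIC);cv2.imwrite('pics/s4.png',w[:,:,::-1])
k=vision.get_calibration('wrist');im=vision.snapshot('wrist');cv2.imwrite('pics/w4.png',im[:,:,::-1]);np.savez('w4.npz',**k)
E
```

```text
time_s: 5.85
eef_pos: [0.4801, 0.1565, 0.1468]
eef_rot: [-1.98, -2.439, 0.0]
contact_force: [-0.3, -0.6, -3.0]
gripper_width: 0.0152
[0.48007857 0.15650313 0.14681704] 11.863067870522425 delta cm [-0.61 -0.03  6.98]
[249 247]
```

View pics/s4.png

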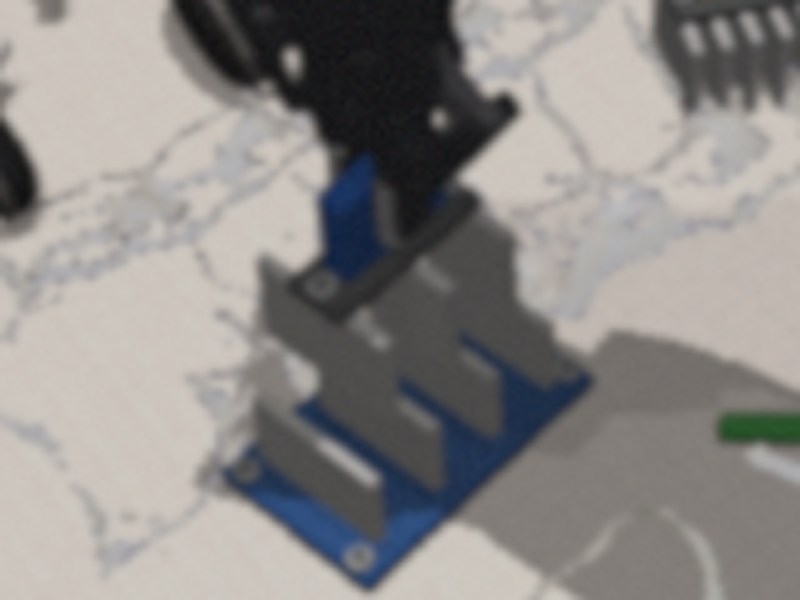

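View pics/w4.png

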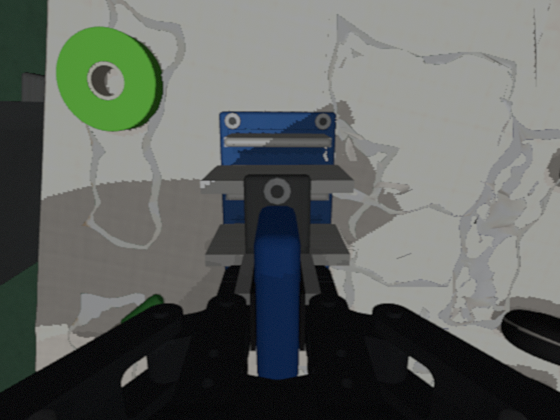

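```bash
python3 - <<'E'
from h import *
k=np.load('w4.npz');a=np.radians(11.5)
M=np.array([[np.cos(a),-np.sin(a)],[np.sin(a),np.cos(a)]])
for x,y,z in((-.045,.073,.01),(.045,.073,.01),(-.035,.054,.055),(.035,.054,.055)):
    print((x,y,z),proj(k,[*(M@[x,y]+[.481,.1505]),z]).round(1))
b=np.radians(11.86);N=np.array([[np.cos(b),-np.sin(b)],[np.sin(b),np.cos(b)]]);p=[.4801,.1565]
for x,y,z in((-.035,.036,.153),(.035,.036,.153),(0,.042,.136)): print('comb',proj(k,[*(N@[x,y]+p),.1468-.067-.078+z-.067+.0]).round(1),proj(k,[*(N@[x,y]+p),.1468+.011-(.030 if x else .022)]).round(1))
print([atz(k,u,.01).round(4) for u in((220,112),(335,112))],atz(k,(277.5,112),.01),atz(k,(277,142),.055))
print(M@[0,.073]+[.481,.1505],M@[0,.054]+[.481,.1505])
E
```

```text
(-0.045, 0.073, 0.01) [217.6 109.7]
(0.045, 0.073, 0.01) [337.  110.5]
(-0.035, 0.054, 0.055) [223.2 140.8]
(0.035, 0.054, 0.055) [331.3 141.4]
comb [215.9 167.7] [201.8 181.7]
comb [338.9 167.6] [353.4 181.6]
comb [277.4 153.3] [277.6 171.8]
[array([0.4244, 0.2118, 0.01  ]), array([0.5093, 0.2296, 0.01  ])] [0.46684579 0.22071061 0.01      ] [0.47016652 0.20281666 0.055     ]
[0.46644614 0.2220345 ] [0.47023413 0.20341593]
```

The rack model fits the near view to about 1.5 mm, and the comb's fins line up with the gaps. I'll lower it between the fins while holding it.

```bash
python3 -m jog '[[0,-0.5,0,0,0.3],[0,0,0,2,0],[0,0,0,2,0],[0,0,0,1.5,0],[0,0,0,1,0],[0,0,0,0.2,0],[0,0,0,0,0],[0,0,0,0,0]]'
```

```text
time_s: 6.75
eef_pos: [0.4815, 0.151, 0.08]
eef_rot: [1.987, 2.433, 0.001]
contact_force: [0.0, -0.2, -3.1]
gripper_width: 0.0152
```

```bash
python3 -m jog '[[0,0,0,0.2,0],[0,0,0,0.1,0],[0,0,0,0.1,0],[0,0,0,0,0],[0,0,0,0,0]]'
```

```text
time_s: 7.25
eef_pos: [0.4816, 0.151, 0.0771]
eef_rot: [1.987, 2.432, 0.003]
contact_force: [-6.6, -3.1, 41.4]
gripper_width: 0.0153
```

Contact comes exactly at the expected seat height, 0.077. I'll ease the load, let go, and check.

```bash
python3 -m jog '[[0,0,0,-0.1,0],[0.4,0,0,0,0],[0.6,0,0,0,0],[1,0,0,0,0],[1,0,0,0,0],[1,0,0,0,0],[1,0,0,0,0],[1,0,0,0,0]]'; python3 -m jog '[[1,0,0,-2,0],[1,0,0,-4,0],[1,0,0,-4,0],[1,-4,0,-2,0],[1,-4,0,0,0],[1,-4,0,0,0],[1,0,0,0,0]]'; python3 - <<'E'
from h import *
S=vision.get_calibration('scene');T=vision.get_calibration('top');P=[]
for k,n in((S,'scene'),(T,'top')):
    im=vision.snapshot(n);c=proj(k,[.481,.15,.05]).astype(int)
    P.append(cv2.resize(im[c[1]-55:c[1]+55,c[0]-50:c[0]+50],(400,440),interpolation=cv2.INTER_CUBIC))
    u=vision.pinpoint(n,'comb3_grip');print(n,[(np.round(d['uv'],1).tolist(),round(d['score'],2)) for d in u],proj(k,[.481,.1505,.088]).round(1))
    if u: P[-1]; exec(f"{n}=u[0]['uv']")
print(tri([(S,scene),(T,top)]))
cv2.imwrite('pics/end.png',np.hstack(P)[:,:,::-1])
E
```

```text
time_s: 8.05
eef_pos: [0.4811, 0.1509, 0.0763]
eef_rot: [-1.987, -2.433, 0.0]
contact_force: [-0.3, -0.2, 0.2]
gripper_width: 0.0854
time_s: 8.75
eef_pos: [0.5056, 0.028, 0.1961]
eef_rot: [1.995, 2.425, -0.003]
contact_force: [-0.1, 0.7, 1.0]
gripper_width: 0.0854
scene [([252.6, 237.4], 0.63)] [248.7 238.6]
top [([235.5, 208.4], 0.87)] [237.5 210. ]
(array([0.47859799, 0.14995185, 0.09616194]), [np.float64(0.006762942129255486), np.float64(0.0067629421292554025)])
```

View pics/end.png

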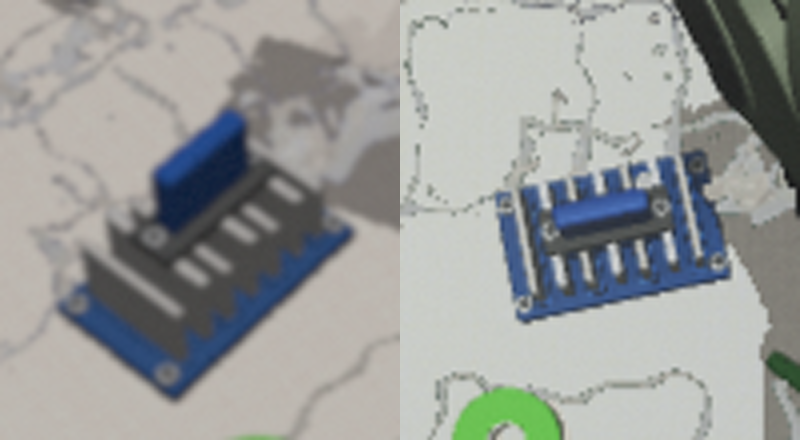

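The comb's fins alternate with the rack's, its middle fin is in the middle gap, the ends are level, and it sits low and upright. I'm handing it in.

```bash
python3 -c "
from cell import robot
print(robot.get_state()['time_s'],robot.close_job())"
```

```text
the job is handed in; nothing more can be done
8.95 None
```

The three-fin blue comb is in the blue-based rack. I gripped it by the handle, lowered it between the fins while holding it, and released it once it was down. I handed the job in at 8.95 s with the gripper well clear. I didn't touch the six-fin comb or the green look-alike rack.

**Last checks**
- **Seating:** contact came at tool height 0.077 m, the expected fully-down height. The wrist read about 41 N upward through the comb at that moment, against the 120 N wrist limit. I eased off 1 mm before letting go.
- **Fit:** the final scene and top crops show the comb's fins alternating with the rack's, the middle fin in the middle gap and the fin ends about level.
- **Disagreement:** the networks' final handle position was about 2 mm off in x and y. It read 8 mm high (0.096 m instead of 0.088 m), and the two camera rays missed each other by about 13 mm. I put this down to network noise and relied on the contact height and the pictures.

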